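Reverse the ratchet clamp, open it and stand the dough scraper in it

ROBOT

A 7-joint arm with a two-finger parallel gripper is mounted at the origin on a cart in front of the work surface, level with it; the furniture and walls round the work are solid. World frame = base frame: x ahead of the robot, y to its left, z up, the work surface at z = 0. Lengths are in m, angles in degrees, forces in N, time in s.
With the tool pointing down it reaches from about 0.425 to 0.875 m from the base axis. Payload 4.7 kg.
Tool frame: the origin (TCP) lies between the finger pads; the fingertips stand env.tip_reach ahead of it and the grasp point (between the pads) lies 2 mm behind it (env.tip_reach is the distance from the TCP to the fingertips, in m); z points along the fingers, y is the line along which they close (so a half turn about z gives the same grasp; the last joint's range is limited). The gripper opens to 87 mm and grips with 3 to 60 N. Pads are 19 mm wide; open, the fingers measure 117 mm over their backs; the gripper's body (75 mm by 190 mm) begins 51 mm behind the grasp point.
Start: joints at [-64.166, 18.392, -4.016, 83.108, 1.295, 78.541, -3.26], TCP at [0.275, 0.589, 0.24] pointing down, gripper open.
Joint ranges: [-163.93, 163.93], [-17.29, 119.83], [-79.2, 71.16], [3.27, 140.29], [-89.18, 269.18], [5.43, 117.66], [-154.24, 154.24]. Speed limits (degrees/s): [147.25, 147.25, 180, 180, 180, 180, 180].

INTERFACE

Orientations are given as [roll, pitch, yaw] about the fixed x, y, z axes, in that order (R = Rz(yaw) Ry(pitch) Rx(roll)).
In Python, from cell import env gives the robot as it stands.
- The arm moves only by the shell command python3 steer.py [FORCE], which reads ROWS from standard input. ROWS is a JSON list of rows, 1 to 8 of them, each an object with the fields d (a list: dx, dy, dz in m), spin (a turn about the tool's z in degrees), jaw (the finger opening in m); a field left out counts as zero (the opening has to be given); each row is the pose to reach, as a shift and turn from the pose commanded when the command began, along the tool's axes at that moment; what a row does not reach only later rows make up. A row lasts 1/12 s, in which the tool goes at most 0.0417 m and 7.16 degrees, less where a joint would pass 70% of its speed; a pose out of reach is approached as far as the arm can. The fingers move at their own pace and stop on an object; FORCE is the grip in N (left out, the last holds). Time passes only in rows, so rows that do not move let the fingers close. It prints the time, the measured TCP pose, the force, the opening and the grip force at its end. Input that does not fit is refused with a message, and nothing moves.
- env.get_obs(): the state, without advancing time (a new reading comes with each control period).
- env.read_camera(name): name is "scene" or "top"; returns a dict with "color" (400x640x3 uint8, blue, green, red), "fx", "fy", "cx", "cy" (pixels), "dist" ([k1, k2, p1, p2, k3] as OpenCV has them; the pictures are not rectified), "world_from_camera" (4x4, takes a point from camera to world coordinates). Camera axes: x right, y down, z forward; pixel columns grow to the right and rows downward; lengths in m; the calibration is good to about 2 mm. A picture is of the moment at which its call begins. There is no depth.
- env.sign_off(): hands the job in; it is judged then, once.
The state is a dict: "time_s": time; "qpos": joint angles; "joint_velocities": joint speeds; "effort": joint torques, N m; "tool_pos": TCP position; "tool_rot": TCP orientation; "force": force on the tool from outside, world axes, zero at the start; "wrist_torque": the same for the moment, N m; "grip_width": finger opening in m; "grasp_force": force on a finger pad.
Only numpy, scipy, OpenCV 4.12 (cv2) and the standard library are available. Lean on these libraries where they do the work, as an engineer would, in place of code of your own. Each camera call takes 0.05 s, during which the arm holds its last target. There are 200 camera calls.

TASK

The dough scraper has to go into the ratchet clamp to be honed, but the jaws are almost shut and the ratchet is still set to tighten. Before turning anything, flip the small direction lever on the ratchet head right over to its other side, then first swing the handle the way it should now run free, up to its stop, to feel that it free-wheels and the jaw stays put; only then pump the handle until the jaws are at least 9 mm apart, leaving the lever set to open. Last, lift the scraper out of its wooden stand, stand it upright in the gap with its blade right down on the floor between the jaws, let go, and leave the other things where they are.

Things in the scene. Friction and masses are not known exactly. Their poses are not given: they have to be found in the camera images.
- clamp: Steel ratchet clamp fixed to the worktop: base plate 100 mm (x) by 190 mm (y, from -52 to +138), 12 mm thick, on a 28 mm block. Origin on the worktop under the ratchet head's vertical axis, z up; all clamp directions are in these axes. The two jaws lie along +y, the handle reaches to -y. The round head is 70 mm wide, top 118 mm up. The moving jaw is the one nearer the head.
- slot_floor (a point): Point on the floor of the gap between the jaws, 40 mm above the worktop, at the middle of the foot of the fixed jaw's inner face (clamp x 0, y +105). Axes as the clamp's. The gap is a slot along x, open at both ends; it reaches from here to -y by the jaw gap, so its middle is half the gap to -y.
- jaw_face (a point): Top middle of the moving jaw's inner face, 88 mm above the worktop; it is the jaw gap away to -y from the fixed jaw's face. Both jaws are 80 mm wide along x, 18 mm thick and stand 48 mm above the floor of the gap (which is at 40 mm), with flared lead-in lips 10 mm higher, up to 98 mm.
- jaw (a joint): Gap between the jaws in m: 0 shut, 0.012 fully open (stop); 2 to 3.6 mm at the start. The moving jaw travels along the clamp's y only by the ratchet, 4 mm for each rad of driven handle turn; it cannot be pushed by hand.
- handle (a joint): Handle angle about the head axis, rad, counter-clockwise from above positive, 0 along clamp -y; stops at -0.7 and +0.7; stays where left (0.2 Nm; 0.6 Nm driving). Selector negative: clockwise (to -0.7) drives the jaws open, counter-clockwise runs free. Selector positive: counter-clockwise drives them shut, clockwise runs free. Up to 0.45 rad is lost at the start of a driving stroke (18 teeth).
- knob_grip (a point): Middle of the upright black knob on the handle's end: a post 22 mm wide from 115 to 157 mm above the worktop, 140 mm from the head axis; this point is 140 mm up. The handle bar under it tops out at 113 mm. The knob spins freely on the handle, so it can be pinched from above and led along the arc without turning the gripper.
- selector (a joint): Angle of the direction lever relative to the handle, rad, counter-clockwise from above positive; 0 points straight out along the handle. Stops at +0.5 (tighten; it starts near it) and -0.5 (open); it counts as flipped below -0.3. It stays where it is left; pushing it sideways at the tip takes about 1.5 N.
- selector_tip (a point): Near the end of the direction lever: a dark upright fin on the head, 6 mm thick, from 121 to 141 mm above the worktop, pointing outward along the handle. Its vertical pivot is 40 mm from the head axis towards the knob; the fin ends 34 mm from the pivot. This point is 30 mm from the pivot, 132 mm up.
- stand: Light wooden block fixed to the worktop, 116 mm (x) by 54 mm (y), 66 mm high, with a slot along x (7 mm wide, 88 mm long, 26 mm deep, floor 40 mm above the worktop) in which the scraper stands. Origin under its centre.
- scraper: Loose dough scraper, 0.15 kg, standing upright in the stand's slot. Steel blade 80 mm (x) by 4 mm (y) by 70 mm (z) under a dark round wooden bar handle, 24 mm thick, 92 mm long along x, its axis 82 mm above the blade's lower edge. Origin at the middle of the blade's lower edge, z up towards the handle. Either way round is the same.
- scraper_grip (a point): Centre of the scraper's handle bar, 82 mm above the blade's lower edge; grasp across the bar.
- sauce: Bystander: square glass pepper-sauce bottle, 46 mm wide, 168 mm high; origin under its centre.
- spice_jar: Bystander: round spice jar with a dark cap, 41 mm wide, 105 mm high; origin under its centre.
- grinder: Bystander: pepper grinder, 44 mm wide, 124 mm high; origin under its centre.
- toothpicks: Bystander: glass of toothpicks, 62 mm wide, 72 mm high; origin under its centre.

How it is judged (in metres and radians):
On the way, in this order (a step that is already met when the one before it is completed fails the run):
1. the direction lever is flipped to its other side, jaw not moved (value of joint selector below -0.3 rad and distance of jaw_face from where it was at the start of the episode below 0.0015 m), for 0.1 s.
2. the handle has been swung the free way to its stop, the jaw staying put (all of step 1 and value of joint handle above 0.55 rad), for 0.1 s.
3. the jaws are at least 9 mm apart (value of joint jaw above 0.009 m), for 0.2 s.
At the end, for the whole second after the job is handed in: The jaws are at least 9 mm apart with the direction lever still set to open; the scraper stands upright (within 0.3 rad) between the jaws, its lower edge on the floor of the gap (within 5 mm) and centred within 25 mm along the jaws, at rest and released (value of joint jaw above 0.009 m and value of joint selector below -0.3 rad and z of scraper in the frame of slot_floor between -0.004 and 0.005 m and y of scraper in the frame of slot_floor between -0.014 and 0.002 m and x of scraper in the frame of slot_floor between -0.025 and 0.025 m and angle between scraper's own z axis and vertical below 0.3 rad and linear speed of scraper below 0.02 m/s); the robot touches nothing.
It fails at once if the jaw is wound tighter before the lever is flipped (value of joint selector above 0 rad and distance of jaw_face from where it was at the start of the episode above 0.0015 m).
It fails at once if the sauce bottle is pushed 30 mm or tipped (distance of sauce from where it was at the start of the episode above 0.03 m or angle between sauce's own z axis and vertical above 0.4 rad).
It fails at once if the spice jar is pushed 30 mm or tipped (distance of spice_jar from where it was at the start of the episode above 0.03 m or angle between spice_jar's own z axis and vertical above 0.4 rad).
It fails at once if the grinder is pushed 30 mm or tipped (distance of grinder from where it was at the start of the episode above 0.03 m or angle between grinder's own z axis and vertical above 0.4 rad).
It fails at once if the toothpick glass is pushed 30 mm or tipped (distance of toothpicks from where it was at the start of the episode above 0.03 m or angle between toothpicks's own z axis and vertical above 0.4 rad).
It also fails if it takes over 72 s, if anything falls off the work surface, if the arm or the gripper's body presses on something with over 40 N, if the wrist force passes 120 N, or if a joint passes its speed limit or range.

## Working session

There is one attempt and no reset: what is moved stays moved. The work goes in short steps, Python scripts to look and compute and a shell command to move; the robot and the scene stay as the last step left them, time stands still between calls to the robot, and variables do not carry over. Pictures are saved under pics/ and viewed, at most 10 in all, crops included, and the job is handed in when it is done.

```bash
ls; mkdir -p pics; python3 - <<'E'
from cell import env
import cv2,numpy as np
for n in("scene","top"):
    c=env.read_camera(n);cv2.imwrite(f"pics/{n}0.png",c["color"])
    print(n,c["fx"],c["fy"],c["cx"],c["cy"],c["dist"]);print(np.round(c["world_from_camera"],4))
o=env.get_obs();print(o["tool_pos"],o["tool_rot"],o["grip_width"],env.tip_reach,o["time_s"])
E
```

```text
cell.py
pics
steer.py
scene 389.1922474978859 389.1922474978859 315.1630508129627 197.74993346197846 [-0.08838045  0.          0.          0.          0.        ]
[[-0.7753 -0.3313  0.5377  0.0993]
 [-0.6316  0.3984 -0.6652  0.4644]
 [ 0.0061 -0.8553 -0.5181  0.5678]
 [ 0.      0.      0.      1.    ]]
top 395.8585444052734 395.8585444052734 321.0637815453993 199.37655685580478 [0.02733075 0.         0.         0.         0.        ]
[[ 0.0103 -0.9892  0.1462  0.3962]
 [-0.9998 -0.0079  0.017  -0.0876]
 [-0.0157 -0.1463 -0.9891  1.0505]
 [ 0.      0.      0.      1.    ]]
[0.27481569 0.58853624 0.23856767] [-1.79900541e+02  7.74113038e-03  1.54977675e+02] 0.08690773644636635 0.017 0.1
```

View pictures.

View pics/scene0.png

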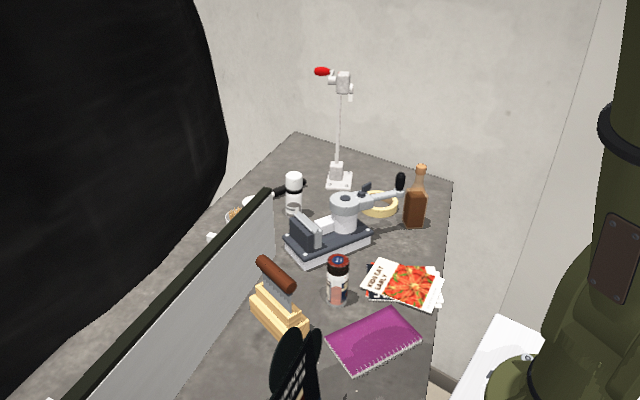

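View pics/top0.png

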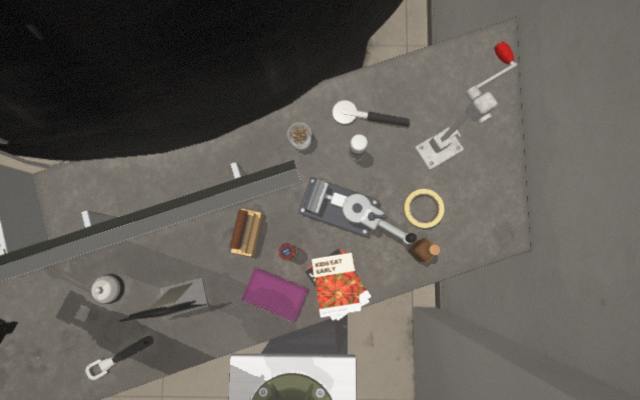

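```bash
python3 - <<'E'
import cv2
a=cv2.imread("pics/top0.png")[130:270,225:445];cv2.imwrite("pics/t1.png",cv2.resize(a,(792,504),interpolation=cv2.INTER_CUBIC))
a=cv2.imread("pics/scene0.png")[160:350,240:440];cv2.imwrite("pics/s1.png",cv2.resize(a,(600,570),interpolation=cv2.INTER_CUBIC))
E
```

```text
(no output)
```

View pics/t1.png

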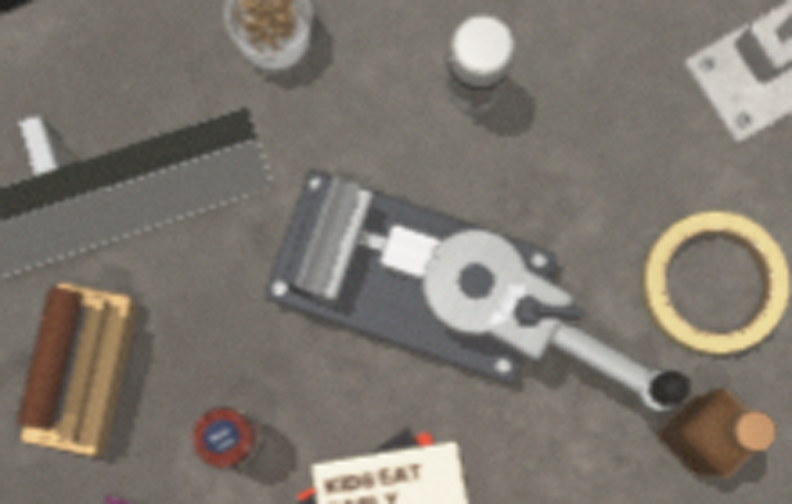

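View pics/s1.png

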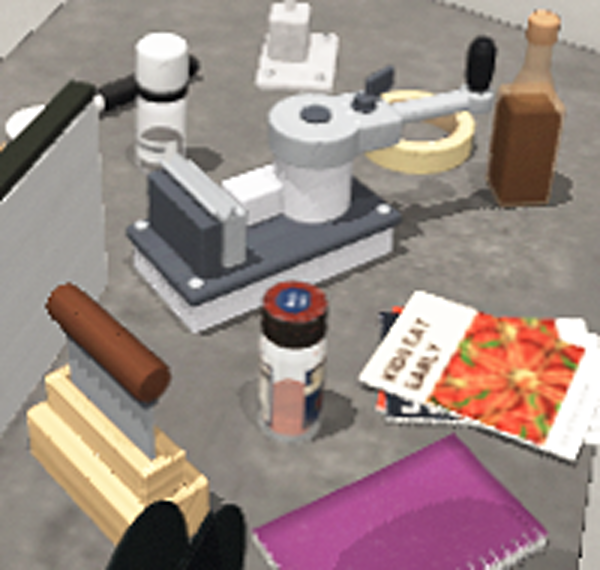

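```bash
cat > h.py <<'E'
import numpy as np,cv2
from cell import env
def cams():
    return {n:env.read_camera(n) for n in("scene","top")}
def ray(c,p):
    K=np.array([[c["fx"],0,c["cx"]],[0,c["fy"],c["cy"]],[0,0,1]])
    u=cv2.undistortPoints(np.array([[p]],float),K,np.array(c["dist"]))[0,0]
    T=np.array(c["world_from_camera"]);d=T[:3,:3]@[u[0],u[1],1];return T[:3,3],d/np.linalg.norm(d)
def atz(c,p,z):
    o,d=ray(c,p);return o+d*(z-o[2])/d[2]
def tri(C,ps,pt):
    A=np.zeros((3,3));b=np.zeros(3);R=[ray(C["scene"],ps),ray(C["top"],pt)]
    for o,d in R:
        P=np.eye(3)-np.outer(d,d);A+=P;b+=P@o
    x=np.linalg.solve(A,b);return x,sum(np.linalg.norm((np.eye(3)-np.outer(d,d))@(x-o)) for o,d in R)
def proj(c,X):
    T=np.linalg.inv(np.array(c["world_from_camera"]));K=np.array([[c["fx"],0,c["cx"]],[0,c["fy"],c["cy"]],[0,0,1]])
    return cv2.projectPoints(np.array(X,float).reshape(-1,3),cv2.Rodrigues(T[:3,:3])[0],T[:3,3],K,np.array(c["dist"]))[0][:,0]
def ct(x,y):return (x/3.6+225-.36,y/3.6+130-.36)
def cs(x,y):return (x/3+240-.33,y/3+160-.33)
E
python3 - <<'E'
from h import *
C=cams()
P={"knobtop":((482,42),(670,383)),"head":((316,114),(475,281)),"levtip":((390,70),(578,313)),"levpiv":((364,103),(528,310)),
"barA":((63,292),(65,290)),"barB":((155,382),(40,425)),"bottlecap":((543,18),(755,430)),"spice":((295,297),(224,437)),"grinder":((162,42),(483,45)),
"scrA":((195,284),(280,289)),"scrB":((140,231),(315,183)),"scrC":((384,209),(503,366)),"panelend":((95,83),(250,115))}
for k,(s,t) in P.items():
    x,e=tri(C,cs(*s),ct(*t));print(k,np.round(x,4),round(e,4))
# model fit
from scipy.optimize import least_squares
loc={"scrA":((-42,130,40)),"scrB":(42,130,40),"scrC":(-42,-44,40),"head":(0,0,121)}
def res(v,d=False):
    x,y,a,h,lm,k,l=v;R=np.array([[np.cos(a),-np.sin(a)],[np.sin(a),np.cos(a)]]);r=[]
    def W(p):return np.r_[R@np.array(p[:2])/1000+[x,y],p[2]/1000]
    L={"head":(0,0,121)}
    for n,(sx,sy) in {"scrA":(-1,k),"scrB":(1,k),"scrC":(-1,l)}.items(): L[n]=(sx*lm,sy,40)
    u=np.array([np.sin(h),-np.cos(h)]);L["knobtop"]=(*(140*u),157);L["levpiv"]=(*(40*u),125)
    for n,p in L.items():
        s,t=P[n];q=W(p)
        r+=list(proj(C["scene"],q)[0]-cs(*s))+list(proj(C["top"],q)[0]-ct(*t))
    return np.array(r)
h,_=tri(C,cs(316,114),ct(475,281))
f=least_squares(res,[h[0],h[1],-.35,-.1,42,130,-44]);print(np.round(f.x,4));print(np.round(f.fun.reshape(-1,4),1))
E
```

```text
knobtop [ 0.4463 -0.275   0.154 ] 0.0017
head [ 0.5149 -0.1559  0.1181] 0.0003
levtip [ 0.4924 -0.2206  0.136 ] 0.0003
levpiv [ 0.4955 -0.1906  0.1192] 0.0004
barA [0.5057 0.1129 0.1249] 0.0
barB [0.4187 0.1278 0.1177] 0.0018
bottlecap [ 0.4186 -0.3231  0.165 ] 0.0008
spice [0.412  0.0089 0.1039] 0.0011
grinder [ 0.6737 -0.1614  0.123 ] 0.0001
scrA [ 0.5187 -0.0219  0.0384] 0.0019
scrB [ 0.596  -0.0464  0.0341] 0.0005
scrC [ 0.4643 -0.1812  0.0402] 0.0
panelend [ 0.6077 -0.0136  0.1745] 0.0103
[  0.5148  -0.1537  -0.3247  -0.197   39.3762 127.6321 -42.2   ]
[[-0.4 -0.7 -0.9 -0.2]
 [ 0.1 -0.  -0.9 -0.2]
 [ 0.5 -1.4 -0.5  0.8]
 [ 0.1  0.1 -0.   0.1]
 [ 0.3 -1.1  0.5  0.8]
 [-0.2 -1.7 -0.6  0.1]]
```

```bash
python3 - <<'E'
from h import *
C=cams()
for z,ps in((.175,[(252,112),(254,136),(0,190),(0,216)]),(0,[(272,182),(0,275)])):
    for p in ps: print(z,p,np.round(atz(C["top"],ct(*p),z),3))
print(tri(C,(243.67+0*0,199.0),ct(254,136)) )
print("panel end bottom scene",atz(C["scene"],cs(104,297),0))
# panel top near end: scene pts
for p in((95,85),(103,95),(88,80)): print(p, [np.round(atz(C["scene"],cs(*p),z),3) for z in(.15,.175,.2)])
# bar & clamp predictions; stand corners
for p in((62,284),(132,294),(98,455),(22,438)): print("stand",np.round(atz(C["top"],ct(*p),.066),4))
for p in((82,300),(65,440)): print("slot",np.round(atz(C["top"],ct(*p),.066),4))
for p in((65,286),(40,427)): print("bar",np.round(atz(C["top"],ct(*p),.122),4))
# bottle
o=env.get_obs();print(o["time_s"])
x=np.array([.4186,-.3231]);
for z in(0,.1,.168):print("bottle",z,(proj(C["top"],[*x,z])[0]-[224.64,129.64])*3.6,(proj(C["scene"],[*x,z])[0]-[239.67,159.67])*3)
E
```

```text
0.175 (252, 112) [ 0.614 -0.012  0.175]
0.175 (254, 136) [ 0.598 -0.013  0.175]
0.175 (0, 190) [0.563 0.145 0.175]
0.175 (0, 216) [0.546 0.145 0.175]
0 (272, 182) [ 0.603 -0.013  0.   ]
0 (0, 275) [0.531 0.189 0.   ]
(array([0.62560918, 0.00762898, 0.14333226]), np.float64(0.05270652952641469))
panel end bottom scene [ 0.59253512 -0.00174409  0.        ]
(95, 85) [array([ 0.631, -0.043,  0.15 ]), array([ 0.6  , -0.013,  0.175]), array([0.568, 0.018, 0.2  ])]
(103, 95) [array([ 0.617, -0.036,  0.15 ]), array([ 0.586, -0.006,  0.175]), array([0.555, 0.024, 0.2  ])]
(88, 80) [array([ 0.64 , -0.045,  0.15 ]), array([ 0.608, -0.014,  0.175]), array([0.576, 0.016, 0.2  ])]
stand [0.5169 0.128  0.066 ]
stand [0.5103 0.0789 0.066 ]
stand [0.3991 0.0985 0.066 ]
stand [0.4102 0.1511 0.066 ]
slot [0.5058 0.1136 0.066 ]
slot [0.4091 0.1215 0.066 ]
bar [0.5087 0.1137 0.122 ]
bar [0.4166 0.1262 0.122 ]
0.3
bottle 0 [693.92604964 434.54263306] [515.35223708 191.79827704]
bottle 0.1 [728.18015268 431.67495503] [531.97649938  90.23775482]
bottle 0.168 [755.9363735 429.3561181] [544.07516193  14.64748959]
```

```bash
cat >> h.py <<'E'
def d(*targets,yaw=None):
    o=env.get_obs();R=cv2.Rodrigues(np.zeros(3))[0]
    from scipy.spatial.transform import Rotation as Q
    R=Q.from_euler("xyz",o["tool_rot"],degrees=True).as_matrix()
    for t in targets: print("shift",np.round(R.T@(np.array(t)-o["tool_pos"]),4))
    if yaw is not None: print("turn (tool z)",round(-(((yaw-o["tool_rot"][2])+180)%360-180),1))
E
python3 -c "
from h import *
d((.42,.28,.24),(.5037,-.2373,.24),yaw=150)"; echo '[{"jaw":0.06}, {"jaw":0.02}, {"jaw":0}, {"jaw":0}]' | python3 steer.py
echo '[{"d":[-0.032, -0.026, 0], "jaw":0}, {"d":[-0.064, -0.053, 0], "spin":1, "jaw":0}, {"d":[-0.097, -0.08, 0], "spin":2, "jaw":0}, {"d":[-0.13, -0.107, 0], "spin":3, "jaw":0}, {"d":[-0.162, -0.134, 0], "spin":4, "jaw":0}, {"d":[-0.195, -0.161, 0], "spin":5, "jaw":0}, {"d":[-0.228, -0.189, 0], "spin":5, "jaw":0}, {"d":[-0.262, -0.218, 0], "spin":5, "jaw":0}]' | python3 steer.py && python3 -c "
from h import *
d((.47,.0,.24),(.5037,-.2373,.24),yaw=150)"
```

```text
time_s: 1.3
tool_pos: [0.4175, 0.2859, 0.24]
tool_rot: [179.9, 0.0, 150.0]
force: [1.6, 0.8, 0.2]
grip_width: 0.0148
grasp_force: 0.0
shift [-1.886e-01 -2.213e-01 -2.000e-04]
shift [-3.365e-01 -4.099e-01 -4.000e-04]
turn (tool z) -0.0
```

```bash
echo '[{"d":[-0.026, -0.03, 0], "jaw":0}, {"d":[-0.052, -0.06, 0], "jaw":0}, {"d":[-0.079, -0.09, 0], "jaw":0}, {"d":[-0.105, -0.12, 0], "jaw":0}, {"d":[-0.13, -0.15, 0], "jaw":0}, {"d":[-0.155, -0.18, 0], "jaw":0}, {"d":[-0.18, -0.21, 0], "jaw":0}, {"d":[-0.205, -0.24, 0], "jaw":0}]' | python3 steer.py && python3 -c "
from h import *
d((.5037,-.2373,.24),yaw=150)"
```

```text
time_s: 1.97
tool_pos: [0.4743, -0.0245, 0.24]
tool_rot: [179.9, 0.0, 150.0]
force: [0.4, 0.1, -0.5]
grip_width: 0.0002
grasp_force: 0.0
shift [-1.320e-01 -1.696e-01 -1.000e-04]
turn (tool z) -0.0
```

```bash
echo '[{"d":[-0.022, -0.028, 0], "jaw":0}, {"d":[-0.045, -0.056, 0], "jaw":0}, {"d":[-0.067, -0.085, 0], "jaw":0}, {"d":[-0.09, -0.113, 0], "jaw":0}, {"d":[-0.11, -0.14, 0], "jaw":0}, {"d":[-0.132, -0.16, 0], "jaw":0}, {"d":[-0.132, -0.17, 0], "jaw":0}, {"d":[-0.132, -0.17, 0], "jaw":0}]' | python3 steer.py && echo '[{"d":[0, 0, 0.03], "jaw":0}, {"d":[0, 0, 0.06], "jaw":0}, {"d":[0, 0, 0.085], "jaw":0}, {"d":[0, 0, 0.097], "jaw":0}, {"d":[0, 0, 0.097], "jaw":0}]' | python3 steer.py; python3 - <<'E'
from h import *
d((.5037,-.2373,.143))
C=cams();
a=C["top"]["color"][150:250,300:440];cv2.imwrite("pics/t2.png",cv2.resize(a,(700,500),interpolation=cv2.INTER_CUBIC))
E
```

```text
time_s: 2.63
tool_pos: [0.5021, -0.2391, 0.2395]
tool_rot: [-179.9, -0.0, 149.7]
force: [-0.3, 0.3, -0.9]
grip_width: 0.0007
grasp_force: 0.0
time_s: 3.05
tool_pos: [0.5021, -0.2331, 0.14]
tool_rot: [-180.0, -0.3, 150.1]
force: [-0.7, 0.2, -0.4]
grip_width: 0.0004
grasp_force: 0.0
shift [-0.0034 -0.0028 -0.003 ]
```

View pics/t2.png

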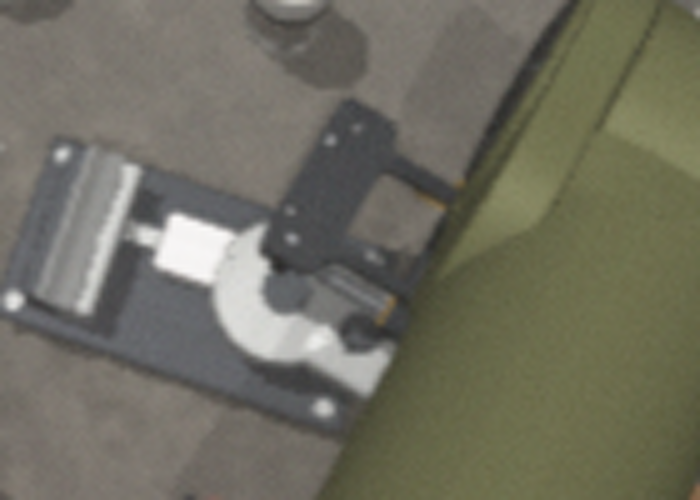

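```bash
echo '[{"d":[0.005, 0, 0], "jaw":0}, {"d":[0.01, 0, 0], "jaw":0}, {"d":[0.014, 0, 0], "jaw":0}, {"d":[0.018, 0, 0], "jaw":0}, {"d":[0.021, 0, 0], "jaw":0}, {"d":[0.024, 0, 0], "jaw":0}, {"d":[0.024, 0, 0], "jaw":0}]' | python3 steer.py ; echo '[{"d":[0.002, 0, 0], "jaw":0}, {"d":[0.003, 0, 0], "jaw":0}, {"d":[0.003, 0, 0], "jaw":0}]' | python3 steer.py; python3 - <<'E'
from h import *
p=np.array([.4949,-.1884]);o=env.get_obs();v=o["tool_pos"][:2]-p
print("u",v@[-.4986,-.8669],"p",v@[-.867,.4986],o["wrist_torque"])
c=env.read_camera("scene");a=c["color"][150:260,320:440];cv2.imwrite("pics/s2.png",cv2.resize(a,(600,550),interpolation=cv2.INTER_CUBIC))
E
```

```text
time_s: 3.73
tool_pos: [0.4825, -0.2233, 0.1429]
tool_rot: [179.9, 0.0, 150.0]
force: [0.7, -0.9, 0.1]
grip_width: 0.0009
grasp_force: 0.5
time_s: 3.98
tool_pos: [0.4803, -0.2219, 0.1426]
tool_rot: [180.0, 0.0, 150.0]
force: [0.6, -0.3, 1.1]
grip_width: 0.0003
grasp_force: 0.7
u 0.03628808219225348 p -0.004026870277343254 [-0.12230489 -0.35689429 -0.03803143]
```

View pics/s2.png

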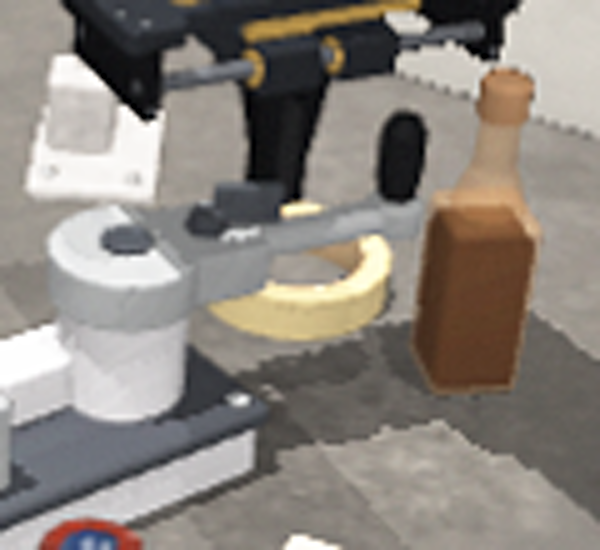

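```bash
python3 - <<'E'
from h import *
c=env.read_camera("scene")
for s in(.44,.2,0,-.2,-.3,-.4,-.5):
    th=-.522+s;P=[.4949+.034*np.sin(th),-.1884-.034*np.cos(th)]
    print(s,[np.round((proj(c,[*P,z])[0]-[319.6,149.6])*5) for z in(.121,.141)])
E
```

```text
0.44 [array([251., 194.]), array([254., 156.])]
0.2 [array([264., 201.]), array([267., 163.])]
0 [array([272., 208.]), array([276., 170.])]
-0.2 [array([278., 215.]), array([281., 177.])]
-0.3 [array([279., 219.]), array([283., 180.])]
-0.4 [array([281., 223.]), array([284., 184.])]
-0.5 [array([281., 226.]), array([285., 188.])]
```

```bash
echo '[{"d":[0.001, 0, 0], "jaw":0}, {"d":[0.002, 0, 0], "jaw":0}, {"d":[0.003, 0, 0], "jaw":0}, {"d":[0.003, 0, 0], "jaw":0}]' | python3 steer.py; python3 - <<'E'
from h import *
c=env.read_camera("scene");a=c["color"][150:260,320:440];cv2.imwrite("pics/s3.png",cv2.resize(a,(600,550),interpolation=cv2.INTER_CUBIC))
b=cv2.imread("pics/s2.png");g=cv2.imread("pics/s3.png")
for n,i in(("b",b),("g",g)): print(n,[int(v) for v in i[215,180:310:6].mean(1)],[int(v) for v in i[170:240:5,265].mean(1)])
E
```

```text
time_s: 4.42
tool_pos: [0.4774, -0.2206, 0.1424]
tool_rot: [180.0, -0.0, 150.0]
force: [2.9, -0.7, -0.2]
grip_width: 0.0007
grasp_force: 0.8
b [133, 117, 58, 56, 56, 61, 82, 80, 69, 70, 69, 68, 68, 67, 64, 61, 50, 147, 200, 177, 169, 155] [17, 11, 29, 58, 69, 68, 66, 67, 67, 63, 70, 108, 135, 142]
g [134, 116, 56, 55, 55, 61, 73, 73, 73, 72, 71, 71, 72, 72, 70, 67, 55, 112, 186, 177, 165, 152] [15, 15, 11, 45, 71, 69, 70, 72, 72, 70, 60, 97, 145, 150]
```

```bash
echo '[{"d":[-0.01, 0, 0], "jaw":0}, {"d":[-0.01, 0, -0.03], "jaw":0.01}, {"d":[-0.01, 0, -0.065], "jaw":0.03}, {"d":[-0.01, 0, -0.09], "jaw":0.045}, {"d":[-0.01, 0, -0.09], "jaw":0.045}]' | python3 steer.py ; python3 - <<'E'
from h import *
d((.4455,-.2755,.235));print(np.round(env.get_obs()["qpos"],1))
c=env.read_camera("scene");print((proj(c,[[.4455,-.2755,.157],[.4455,-.2755,.13]])-[319.6,149.6])*5)
E
```

```text
time_s: 4.88
tool_pos: [0.4879, -0.2271, 0.2374]
tool_rot: [179.9, 0.4, 149.9]
force: [0.8, -0.0, 0.6]
grip_width: 0.0196
grasp_force: 0.0
shift [ 0.0125 -0.0632  0.0022]
[-16.6   4.7  41.3 100.9  -3.3  75.3  85.3]
[[404.57445629 114.47131406]
 [397.78665838 165.80994116]]
```

```bash
echo '[{"d":[0.004, -0.02, 0], "spin":-7, "jaw":0.045}, {"d":[0.008, -0.04, 0], "spin":-14, "jaw":0.045}, {"d":[0.0125, -0.063, 0], "spin":-21, "jaw":0.045}, {"d":[0.0125, -0.063, 0], "spin":-28, "jaw":0.045}, {"d":[0.0125, -0.063, 0], "spin":-35, "jaw":0.045}, {"d":[0.0125, -0.063, 0], "spin":-42, "jaw":0.045}, {"d":[0.0125, -0.063, 0], "spin":-49, "jaw":0.045}, {"d":[0.0125, -0.063, 0], "spin":-56, "jaw":0.045}]' | python3 steer.py ;echo '[{"spin":-7, "jaw":0.045}, {"spin":-14, "jaw":0.045}, {"spin":-21, "jaw":0.045}, {"spin":-28, "jaw":0.045}, {"spin":-34, "jaw":0.045}, {"spin":-34, "jaw":0.045}]' | python3 steer.py; python3 - <<'E'
from h import *
d((.4455,-.2755,.145),yaw=240);print(np.round(env.get_obs()["qpos"],1))
E
```

```text
time_s: 5.6
tool_pos: [0.4424, -0.2734, 0.2307]
tool_rot: [179.8, -0.2, -153.7]
force: [1.3, 0.1, -0.1]
grip_width: 0.0451
grasp_force: 0.0
time_s: 6.1
tool_pos: [0.4381, -0.2759, 0.2129]
tool_rot: [178.4, -3.5, -142.5]
force: [-0.3, -0.1, -0.7]
grip_width: 0.045
grasp_force: 0.0
shift [-0.0102 -0.006   0.0673]
turn (tool z) -22.5
[ 32.    5.5  -4.8 101.7   3.   75.8 154. ]
```

```bash
echo '[{"d":[-0.005, -0.003, -0.01], "spin":7, "jaw":0.045}, {"d":[-0.01, -0.006, -0.02], "spin":14, "jaw":0.045}, {"d":[-0.01, -0.006, -0.03], "spin":21, "jaw":0.045}, {"d":[-0.01, -0.006, -0.03], "spin":28, "jaw":0.045}, {"d":[-0.01, -0.006, -0.03], "spin":35, "jaw":0.045}, {"d":[-0.01, -0.006, -0.03], "spin":42, "jaw":0.045}, {"d":[-0.01, -0.006, -0.03], "spin":49, "jaw":0.045}, {"d":[-0.01, -0.006, -0.03], "spin":56, "jaw":0.045}]' | python3 steer.py ;python3 - <<'E'
from h import *
d((.4455,-.2755,.24),yaw=60);print(np.round(env.get_obs()["qpos"],1))
E
```

```text
time_s: 6.77
tool_pos: [0.4514, -0.2745, 0.2422]
tool_rot: [-178.0, -3.2, 161.0]
force: [-0.8, 0.4, -0.0]
grip_width: 0.045
grasp_force: 0.0
shift [ 0.0051 -0.0028  0.0026]
turn (tool z) 101.0
[28.7  5.7 -2.1 98.   2.7 79.2 97.1]
```

```bash
echo '[{"d":[0.005, -0.003, 0], "spin":7, "jaw":0.045}, {"d":[0.005, -0.003, 0], "spin":14, "jaw":0.045}, {"d":[0.005, -0.003, 0], "spin":21, "jaw":0.045}, {"d":[0.005, -0.003, 0], "spin":28, "jaw":0.045}, {"d":[0.005, -0.003, 0], "spin":35, "jaw":0.045}, {"d":[0.005, -0.003, 0], "spin":42, "jaw":0.045}, {"d":[0.005, -0.003, 0], "spin":49, "jaw":0.045}, {"d":[0.005, -0.003, 0], "spin":56, "jaw":0.045}]' | python3 steer.py ; echo '[{"spin":7, "jaw":0.045}, {"spin":14, "jaw":0.045}, {"spin":21, "jaw":0.045}, {"spin":28, "jaw":0.045}, {"spin":35, "jaw":0.045}, {"spin":42, "jaw":0.045}, {"spin":45, "jaw":0.045}, {"spin":45, "jaw":0.045}]' | python3 steer.py;python3 - <<'E'
from h import *
d((.4455,-.2755,.24),(.4455,-.2755,.142),yaw=60);o=env.get_obs();print(np.round(o["qpos"],1))
from scipy.spatial.transform import Rotation as Q
print(Q.from_euler("xyz",o["tool_rot"],degrees=True).as_matrix().round(3))
E
```

```text
time_s: 7.43
tool_pos: [0.4458, -0.2757, 0.2426]
tool_rot: [-176.2, -0.1, 105.0]
force: [0.1, -0.4, -0.3]
grip_width: 0.0453
grasp_force: 0.0
time_s: 8.1
tool_pos: [0.4459, -0.2757, 0.2427]
tool_rot: [-177.2, 2.6, 60.4]
force: [-0.1, -0.3, -0.7]
grip_width: 0.0451
grasp_force: 0.0
shift [ 0.0001 -0.0003  0.0027]
shift [0.0045 0.0044 0.1005]
turn (tool z) 0.4
[25.1  5.1  2.2 98.7  2.3 79.1 -2.9]
[[ 0.494  0.867 -0.064]
 [ 0.868 -0.496 -0.015]
 [-0.045 -0.048 -0.998]]
```

```bash
echo '[{"d":[0.001, 0.001, 0.03], "jaw":0.045}, {"d":[0.002, 0.002, 0.06], "jaw":0.045}, {"d":[0.004, 0.004, 0.085], "jaw":0.045}, {"d":[0.0045, 0.0044, 0.1], "jaw":0.045}, {"d":[0.0045, 0.0044, 0.1], "jaw":0.045}]' | python3 steer.py 15; echo '[{"jaw":0.03}, {"jaw":0.01}, {"jaw":0.01}, {"jaw":0.01}, {"jaw":0.01}]' | python3 steer.py 15
python3 - <<'E'
from h import *
H=np.array([.5148,-.1540]);o=env.get_obs();v=o["tool_pos"]-[*H,0];r=np.hypot(*v[:2]);h=np.arctan2(v[0],-v[1])+.326
print(r,h)
T=[];
for a in(0,.2,.4,.6,.72):
    t=a-.326;T.append((H[0]+.14*np.sin(t),H[1]-.14*np.cos(t),o["tool_pos"][2]))
d(*T)
E
```

```text
time_s: 8.52
tool_pos: [0.4437, -0.2745, 0.1395]
tool_rot: [-176.9, 2.6, 60.6]
force: [-0.1, 0.4, -0.7]
grip_width: 0.0449
grasp_force: 0.0
time_s: 8.93
tool_pos: [0.4474, -0.2766, 0.1456]
tool_rot: [-177.6, 2.6, 60.4]
force: [-1.2, 0.8, 3.3]
grip_width: 0.0215
grasp_force: 15.0
0.13987096695240178 -0.17657868568517526
shift [ 0.0024  0.0245 -0.0012]
shift [ 0.0104  0.0513 -0.0027]
shift [ 0.0235  0.0759 -0.0043]
shift [ 0.0413  0.0974 -0.006 ]
shift [ 0.0539  0.1085 -0.0071]
```

```bash
echo '[{"d":[0.0005, 0.0137, -0.0006], "jaw":0.01}, {"d":[0.0024, 0.0245, -0.0012], "jaw":0.01}, {"d":[0.0058, 0.038, -0.002], "jaw":0.01}, {"d":[0.0104, 0.0513, -0.0027], "jaw":0.01}, {"d":[0.0165, 0.0638, -0.0035], "jaw":0.01}, {"d":[0.0235, 0.0759, -0.0043], "jaw":0.01}, {"d":[0.032, 0.087, -0.005], "jaw":0.01}, {"d":[0.0413, 0.0974, -0.006], "jaw":0.01}]' | python3 steer.py
cat > hh.py <<'E'
from h import *
import sys
H=np.array([.5148,-.1540]);o=env.get_obs();v=o["tool_pos"]-[*H,0];r=np.hypot(*v[:2]);h=np.arctan2(v[0],-v[1])+.326
print("r",r.round(4),"h",h.round(3))
for a in map(float,sys.argv[1:]):
    t=a-.326;print(a,end=" ");d((H[0]+.14*np.sin(t),H[1]-.14*np.cos(t),.143))
E
python3 hh.py .65 .7 .72
```

```text
time_s: 9.6
tool_pos: [0.5531, -0.289, 0.1457]
tool_rot: [-177.5, 2.6, 60.4]
force: [-2.5, 0.6, 4.0]
grip_width: 0.0212
grasp_force: 15.0
r 0.1403 h 0.603
0.65 shift [0.0051 0.0044 0.0023]
0.7 shift [0.0105 0.0089 0.0018]
0.72 shift [0.0126 0.0107 0.0017]
```

```bash
echo '[{"d":[0.005, 0.0044, 0], "jaw":0.01}, {"d":[0.01, 0.0085, 0], "jaw":0.01}, {"d":[0.01, 0.0085, 0], "jaw":0.01}, {"d":[0.01, 0.0085, 0], "jaw":0.01}]' | python3 steer.py; python3 hh.py .55 .4 .25 .1 -.05 -.2 -.25; python3 - <<'E'
from h import *
c=env.read_camera("top");a=c["color"][150:250,290:430];cv2.imwrite("pics/t3.png",cv2.resize(a,(700,500),interpolation=cv2.INTER_CUBIC))
E
```

```text
time_s: 9.93
tool_pos: [0.5662, -0.2845, 0.1457]
tool_rot: [-177.7, 2.6, 60.5]
force: [0.1, 0.3, 5.2]
grip_width: 0.0218
grasp_force: 15.0
r 0.1403 h 0.701
0.55 shift [-0.0151 -0.0146  0.0039]
0.4 shift [-0.028  -0.031   0.0052]
0.25 shift [-0.0383 -0.0493  0.0063]
0.1 shift [-0.0458 -0.0688  0.0075]
-0.05 shift [-0.0502 -0.0893  0.0085]
-0.2 shift [-0.0516 -0.1102  0.0094]
-0.25 shift [-0.0513 -0.1172  0.0096]
```

View pics/t3.png

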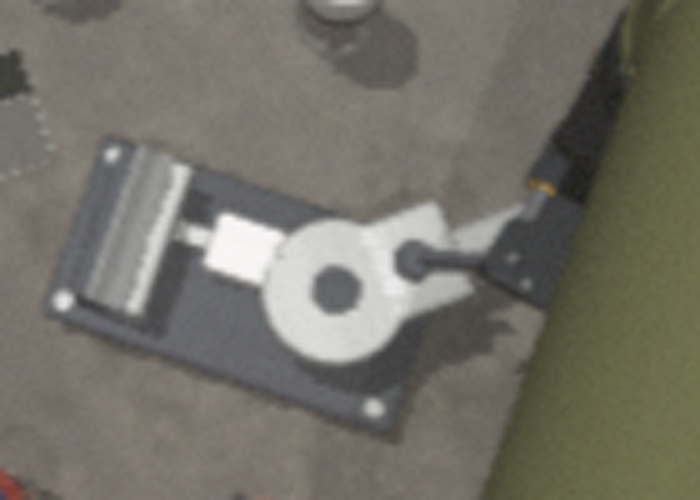

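```bash
echo '[{"d":[-0.0075, -0.0073, 0.001], "jaw":0.01}, {"d":[-0.0151, -0.0146, 0.0015], "jaw":0.01}, {"d":[-0.022, -0.0228, 0.002], "jaw":0.01}, {"d":[-0.028, -0.031, 0.0025], "jaw":0.01}, {"d":[-0.0335, -0.04, 0.003], "jaw":0.01}, {"d":[-0.0383, -0.0493, 0.0038], "jaw":0.01}, {"d":[-0.0422, -0.059, 0.0045], "jaw":0.01}, {"d":[-0.0458, -0.0688, 0.005], "jaw":0.01}]' | python3 steer.py; python3 hh.py -.05 -.1 -.2 -.25
```

```text
time_s: 10.65
tool_pos: [0.4839, -0.2907, 0.1456]
tool_rot: [-177.9, 2.5, 60.4]
force: [4.2, -0.7, 5.5]
grip_width: 0.0213
grasp_force: 15.0
r 0.1401 h 0.104
-0.05 shift [-0.0044 -0.0209  0.0035]
-0.1 shift [-0.0052 -0.0279  0.0038]
-0.2 shift [-0.0057 -0.0418  0.0044]
-0.25 shift [-0.0055 -0.0488  0.0046]
```

```bash
echo '[{"d":[-0.0025, -0.0103, 0.0005], "jaw":0.01}, {"d":[-0.0046, -0.0207, 0.001], "jaw":0.01}, {"d":[-0.0054, -0.031, 0.0015], "jaw":0.01}, {"d":[-0.006, -0.0413, 0.002], "jaw":0.01}, {"d":[-0.006, -0.045, 0.002], "jaw":0.01}, {"d":[-0.006, -0.045, 0.002], "jaw":0.01}]' | python3 steer.py; python3 hh.py -.1 .05 .2 .35 .5 .6 .7
```

```text
time_s: 11.15
tool_pos: [0.4408, -0.2729, 0.1455]
tool_rot: [-177.7, 2.5, 60.5]
force: [2.5, 1.2, 7.7]
grip_width: 0.0215
grasp_force: 15.0
r 0.14 h -0.231
-0.1 shift [0.0006 0.0184 0.0018]
0.05 shift [0.004  0.039  0.0008]
0.2 shift [ 0.0105  0.059  -0.0003]
0.35 shift [ 0.0199  0.0777 -0.0014]
0.5 shift [ 0.032   0.0948 -0.0026]
0.6 shift [ 0.0414  0.1051 -0.0035]
0.7 shift [ 0.0518  0.1144 -0.0043]
```

```bash
echo '[{"d":[0.0004, 0.015, -0.002], "jaw":0.01}, {"d":[0.003, 0.033, -0.004], "jaw":0.01}, {"d":[0.0075, 0.05, -0.006], "jaw":0.01}, {"d":[0.0145, 0.068, -0.007], "jaw":0.01}, {"d":[0.023, 0.083, -0.008], "jaw":0.01}, {"d":[0.034, 0.0967, -0.009], "jaw":0.01}, {"d":[0.0465, 0.110, -0.010], "jaw":0.01}, {"d":[0.0505, 0.1135, -0.010], "jaw":0.01}]' | python3 steer.py; python3 hh.py .7  .55 .4 .25 .1 -.05 -.2 -.25
```

```text
time_s: 11.82
tool_pos: [0.5652, -0.2849, 0.1457]
tool_rot: [-177.5, 2.6, 60.5]
force: [-0.0, -2.4, 2.0]
grip_width: 0.0214
grasp_force: 15.0
r 0.1402 h 0.694
0.7 shift [0.0009 0.0005 0.0027]
0.55 shift [-0.0143 -0.0139  0.004 ]
0.4 shift [-0.0272 -0.0304  0.0053]
0.25 shift [-0.0375 -0.0486  0.0066]
0.1 shift [-0.0449 -0.0682  0.0078]
-0.05 shift [-0.0494 -0.0887  0.0089]
-0.2 shift [-0.0507 -0.1096  0.0099]
-0.25 shift [-0.0505 -0.1166  0.0102]
```

```bash
echo '[{"d":[-0.0075, -0.007, 0.001], "jaw":0.01}, {"d":[-0.0143, -0.0139, 0.0015], "jaw":0.01}, {"d":[-0.0213, -0.022, 0.002], "jaw":0.01}, {"d":[-0.0272, -0.0304, 0.0025], "jaw":0.01}, {"d":[-0.0328, -0.0395, 0.003], "jaw":0.01}, {"d":[-0.0375, -0.0486, 0.0038], "jaw":0.01}, {"d":[-0.0414, -0.0583, 0.0045], "jaw":0.01}, {"d":[-0.0449, -0.0682, 0.005], "jaw":0.01}]' | python3 steer.py; echo '[{"d":[-0.0025, -0.0103, 0.0005], "jaw":0.01}, {"d":[-0.0046, -0.0207, 0.001], "jaw":0.01}, {"d":[-0.0054, -0.031, 0.0015], "jaw":0.01}, {"d":[-0.006, -0.0413, 0.002], "jaw":0.01}, {"d":[-0.006, -0.046, 0.002], "jaw":0.01}, {"d":[-0.006, -0.046, 0.002], "jaw":0.01}]' | python3 steer.py;python3 hh.py -.1 .05 .2 .35 .5 .6 .7
```

```text
time_s: 12.48
tool_pos: [0.4808, -0.2899, 0.1459]
tool_rot: [-177.4, 2.6, 60.4]
force: [4.4, -1.0, -7.4]
grip_width: 0.0213
grasp_force: 14.9
time_s: 12.98
tool_pos: [0.4376, -0.2708, 0.1459]
tool_rot: [-177.3, 2.5, 60.5]
force: [3.3, 2.9, -11.6]
grip_width: 0.021
grasp_force: 14.8
r 0.14 h -0.258
-0.1 shift [0.0003 0.0222 0.0019]
0.05 shift [0.0038 0.0428 0.0007]
0.2 shift [ 0.0102  0.0628 -0.0005]
0.35 shift [ 0.0196  0.0815 -0.0018]
0.5 shift [ 0.0317  0.0986 -0.0031]
0.6 shift [ 0.0411  0.1089 -0.004 ]
0.7 shift [ 0.0515  0.1182 -0.0049]
```

```bash
echo '[{"d":[0.0004, 0.015, -0.002], "jaw":0.01}, {"d":[0.003, 0.033, -0.004], "jaw":0.01}, {"d":[0.0075, 0.05, -0.006], "jaw":0.01}, {"d":[0.0145, 0.068, -0.007], "jaw":0.01}, {"d":[0.023, 0.083, -0.008], "jaw":0.01}, {"d":[0.034, 0.0967, -0.009], "jaw":0.01}, {"d":[0.0465, 0.110, -0.010], "jaw":0.01}, {"d":[0.0505, 0.1135, -0.010], "jaw":0.01}]' | python3 steer.py; python3 hh.py .7  .55 .4 .25 .1 -.05 -.2 -.25;python3 - <<'E'
from h import *
c=env.read_camera("top");a=c["color"][150:250,290:430];cv2.imwrite("pics/t4.png",cv2.resize(a,(700,500),interpolation=cv2.INTER_CUBIC))
E
```

```text
time_s: 13.65
tool_pos: [0.5626, -0.2857, 0.1462]
tool_rot: [-177.2, 2.8, 60.5]
force: [0.5, -5.4, -16.3]
grip_width: 0.0219
grasp_force: 14.7
r 0.1401 h 0.674
0.7 shift [0.003  0.0024 0.003 ]
0.55 shift [-0.0122 -0.012   0.0044]
0.4 shift [-0.0251 -0.0284  0.0059]
0.25 shift [-0.0354 -0.0466  0.0073]
0.1 shift [-0.0429 -0.0662  0.0086]
-0.05 shift [-0.0474 -0.0867  0.0098]
-0.2 shift [-0.0487 -0.1076  0.0109]
-0.25 shift [-0.0485 -0.1146  0.0112]
```

```bash
echo '[{"d":[-0.006, -0.006, 0.003], "jaw":0.01}, {"d":[-0.0122, -0.012, 0.005], "jaw":0.01}, {"d":[-0.019, -0.02, 0.006], "jaw":0.01}, {"d":[-0.0251, -0.0284, 0.007], "jaw":0.01}, {"d":[-0.0305, -0.037, 0.0075], "jaw":0.01}, {"d":[-0.0354, -0.0466, 0.008], "jaw":0.01}, {"d":[-0.0394, -0.0563, 0.0085], "jaw":0.01}, {"d":[-0.0429, -0.0662, 0.009], "jaw":0.01}]' | python3 steer.py; echo '[{"d":[-0.0025, -0.0103, 0.0005], "jaw":0.01}, {"d":[-0.0046, -0.0207, 0.001], "jaw":0.01}, {"d":[-0.0054, -0.031, 0.0015], "jaw":0.01}, {"d":[-0.006, -0.0413, 0.002], "jaw":0.01}, {"d":[-0.006, -0.046, 0.002], "jaw":0.01}, {"d":[-0.006, -0.046, 0.002], "jaw":0.01}]' | python3 steer.py;python3 hh.py -.1 .05 .2 .35 .5 .6 .7; python3 - <<'E'
from h import *
c=env.read_camera("top");a=c["color"][150:250,290:430];cv2.imwrite("pics/t5.png",cv2.resize(a,(700,500),interpolation=cv2.INTER_CUBIC))
# jaw profile along clamp y at z=.098 , x offset +-25
H=np.array([.5148,-.154]);al=-.326;R=np.array([[np.cos(al),-np.sin(al)],[np.sin(al),np.cos(al)]])
for n in("t3","t4","t5"):
    im=cv2.imread(f"pics/{n}.png");prof=[]
    for y in np.arange(66,132,1.5):
        g=[]
        for x in range(-34,-15,3):
            q=(proj(c,[*(R@[x/1e3,y/1e3]+H),.093])[0]-[289.6,149.6])*5;g.append(im[int(q[1]),int(q[0])].mean())
        prof.append(int(np.mean(g)))
    print(n,prof)
E
```

```text
time_s: 14.37
tool_pos: [0.4832, -0.2904, 0.146]
tool_rot: [-177.6, 2.6, 60.4]
force: [4.2, -2.2, -10.2]
grip_width: 0.0212
grasp_force: 14.8
time_s: 14.87
tool_pos: [0.4394, -0.2717, 0.1459]
tool_rot: [-177.4, 2.6, 60.4]
force: [-0.3, -2.0, -7.7]
grip_width: 0.0219
grasp_force: 14.8
r 0.1398 h -0.244
-0.1 shift [0.0003 0.0202 0.002 ]
0.05 shift [0.0037 0.0409 0.0009]
0.2 shift [ 0.0102  0.0608 -0.0003]
0.35 shift [ 0.0196  0.0795 -0.0016]
0.5 shift [ 0.0317  0.0966 -0.0029]
0.6 shift [ 0.0412  0.1069 -0.0038]
0.7 shift [ 0.0516  0.1162 -0.0047]
t3 [105, 99, 90, 82, 78, 77, 77, 76, 76, 80, 93, 123, 162, 191, 204, 197, 176, 155, 147, 148, 151, 151, 148, 143, 136, 131, 129, 133, 142, 145, 137, 122, 108, 103, 101, 97, 98, 102, 106, 107, 104, 101, 101, 107]
t4 [82, 78, 77, 77, 76, 77, 83, 103, 139, 174, 196, 206, 200, 181, 162, 152, 150, 151, 149, 141, 124, 101, 84, 89, 108, 122, 128, 134, 143, 145, 137, 122, 108, 102, 101, 98, 98, 102, 106, 108, 105, 100, 101, 107]
t5 [76, 76, 76, 76, 79, 95, 128, 166, 192, 203, 202, 190, 170, 154, 149, 149, 149, 143, 128, 107, 86, 73, 72, 87, 107, 120, 126, 131, 139, 142, 135, 120, 106, 101, 99, 95, 97, 101, 104, 104, 102, 99, 100, 106]
```

```bash
echo '[{"d":[0.0004, 0.015, 0.001], "jaw":0.01}, {"d":[0.003, 0.033, 0], "jaw":0.01}, {"d":[0.0075, 0.05, -0.001], "jaw":0.01}, {"d":[0.0145, 0.068, -0.002], "jaw":0.01}, {"d":[0.023, 0.083, -0.003], "jaw":0.01}, {"d":[0.034, 0.0987, -0.004], "jaw":0.01}, {"d":[0.0465, 0.112, -0.005], "jaw":0.01}, {"d":[0.0505, 0.1155, -0.005], "jaw":0.01}]' | python3 steer.py; python3 hh.py  .55 .4 .25 .1
```

```text
time_s: 15.58
tool_pos: [0.5671, -0.2839, 0.1457]
tool_rot: [-177.2, 2.7, 60.6]
force: [-13.1, 2.6, 11.1]
grip_width: 0.0214
grasp_force: 15.1
r 0.14 h 0.709
0.55 shift [-0.0161 -0.015   0.0041]
0.4 shift [-0.029  -0.0315  0.0055]
0.25 shift [-0.0392 -0.0498  0.0069]
0.1 shift [-0.0467 -0.0694  0.0082]
```

```bash
echo '[{"d":[-0.006, -0.006, 0.001], "jaw":0.01}, {"d":[-0.0122, -0.012, 0.002], "jaw":0.01}, {"d":[-0.019, -0.02, 0.003], "jaw":0.01}, {"d":[-0.0251, -0.0284, 0.0035], "jaw":0.01}, {"d":[-0.0305, -0.037, 0.004], "jaw":0.01}, {"d":[-0.0354, -0.0466, 0.005], "jaw":0.01}]' | python3 steer.py; echo '[{"d":[-0.004, -0.01, 0], "jaw":0.01}, {"d":[-0.0074, -0.0196, 0.001], "jaw":0.01}, {"d":[-0.009, -0.026, 0.0015], "jaw":0.01}]' | python3 steer.py; python3 hh.py .1 0 -.1 -.2 ;  cat > jaw.py <<'E'
from h import *
c=env.read_camera("top");a=c["color"][150:250,290:430];cv2.imwrite("pics/t6.png",cv2.resize(a,(700,500),interpolation=cv2.INTER_CUBIC))
H=np.array([.5148,-.154]);al=-.326;R=np.array([[np.cos(al),-np.sin(al)],[np.sin(al),np.cos(al)]])
for n in("t3","t5","t6"):
    im=cv2.imread(f"pics/{n}.png");prof=[]
    for y in np.arange(60,132,.5):
        g=[]
        for x in range(-34,-15,3):
            q=(proj(c,[*(R@[x/1e3,y/1e3]+H),.093])[0]-[289.6,149.6])*5;g.append(im[int(q[1]),int(q[0])].mean())
        prof.append(np.mean(g))
    p=np.array(prof);i=np.argmax(p>135);print(n,60+.5*i)
E
python3 jaw.py
```

```text
time_s: 16.08
tool_pos: [0.5116, -0.2934, 0.1457]
tool_rot: [-178.0, 2.5, 60.5]
force: [3.8, -0.2, 10.0]
grip_width: 0.0211
grasp_force: 15.0
time_s: 16.33
tool_pos: [0.4831, -0.2896, 0.1456]
tool_rot: [-177.9, 2.6, 60.4]
force: [3.8, -2.2, 9.7]
grip_width: 0.0213
grasp_force: 15.0
r 0.1392 h 0.096
0.1 shift [-0.0005  0.0008  0.0026]
0.0 shift [-0.0038 -0.0128  0.0033]
-0.1 shift [-0.0058 -0.0266  0.0039]
-0.2 shift [-0.0063 -0.0406  0.0044]
t3 83.0
t5 75.5
t6 74.0
```

```bash
echo '[{"d":[0, 0, -0.001], "jaw":0.045}, {"d":[0, 0, -0.001], "jaw":0.045}, {"d":[0, 0, -0.001], "jaw":0.045}, {"d":[0, 0, -0.03], "jaw":0.045}, {"d":[0, 0, -0.065], "jaw":0.045}, {"d":[0, 0, -0.1], "jaw":0.05}, {"d":[0, 0, -0.1], "jaw":0.05}]' | python3 steer.py; python3 - <<'E'
from h import *
d((.5148,-.1,.25),(.466,.1197,.25),yaw=-10);print(env.get_obs()["qpos"].round(1))
c=env.read_camera("scene");a=c["color"][180:320,230:330];a=cv2.resize(a,(400,560),interpolation=cv2.INTER_CUBIC)
c=env.read_camera("top");b=c["color"][140:280,220:310];b=cv2.resize(b,(360,560),interpolation=cv2.INTER_CUBIC)
cv2.imwrite("pics/m.png",np.hstack([a,b]))
E
```

```text
time_s: 16.97
tool_pos: [0.49, -0.2872, 0.2484]
tool_rot: [-178.0, 2.5, 60.4]
force: [1.4, -0.6, 1.0]
grip_width: 0.048
grasp_force: 0.0
shift [ 0.1748 -0.0711 -0.0069]
shift [ 0.3417 -0.2221 -0.009 ]
turn (tool z) 70.4
[24.6  9.6  1.8 92.9  2.2 79.6 -3.6]
```

View pics/m.png

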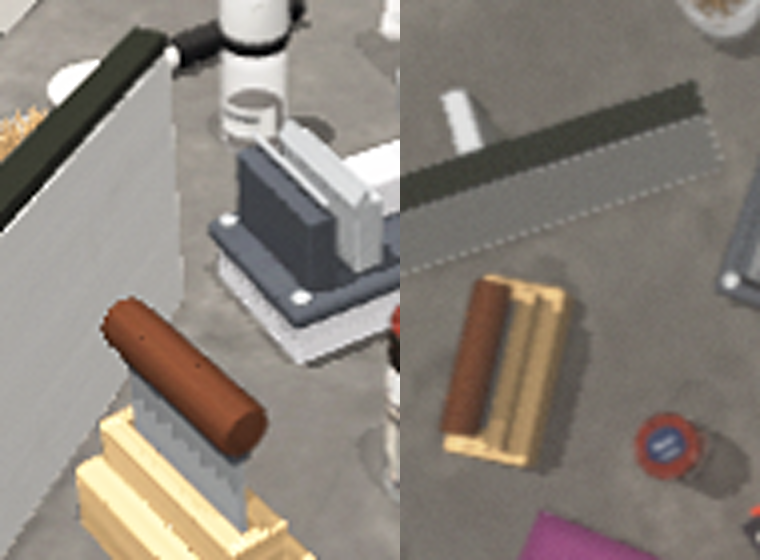

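```bash
python3 - <<'E'
from h import *
C=cams();S=lambda x,y:(x/4+230-.37,y/4+180-.37);T=lambda x,y:((x-400)/4+220-.37,y/4+140-.37)
for n,s,t in(("back",(134,30),(695,83)),("front",(170,42),(703,113)),("spice rim ref",(0,0),(0,0)),("barfar",(115,315),(490,280)),("barnear",(243,425),(460,434)),("barmid",(180,368),(475,357))):
    x,e=tri(C,S(*s),T(*t));print(n,x.round(4),round(e,4))
E
```

```text
back [ 0.6164 -0.0076  0.1728] 0.003
front [ 0.5983 -0.0132  0.1702] 0.0
spice rim ref [0.5334 0.2245 0.36  ] 0.1659
barfar [0.508  0.1155 0.1219] 0.0016
barnear [0.418  0.1298 0.1219] 0.003
barmid [0.4621 0.1222 0.1221] 0.0009
```

```bash
echo '[{"d":[0.04, -0.025, -0.001], "spin":7, "jaw":0.05}, {"d":[0.08, -0.05, -0.002], "spin":14, "jaw":0.05}, {"d":[0.12, -0.075, -0.003], "spin":21, "jaw":0.05}, {"d":[0.155, -0.1, -0.004], "spin":28, "jaw":0.05}, {"d":[0.19, -0.125, -0.005], "spin":35, "jaw":0.05}, {"d":[0.225, -0.15, -0.006], "spin":42, "jaw":0.05}, {"d":[0.26, -0.17, -0.007], "spin":49, "jaw":0.05}, {"d":[0.29, -0.19, -0.008], "spin":56, "jaw":0.05}]' | python3 steer.py;python3 - <<'E'
from h import *
d((.452,.1238,.2),(.452,.1238,.131),yaw=-9);print(env.get_obs()["qpos"].round(1))
E
```

```text
time_s: 17.83
tool_pos: [0.4669, 0.0193, 0.2428]
tool_rot: [179.5, 3.8, 7.9]
force: [1.4, -0.5, -0.4]
grip_width: 0.0501
grasp_force: 0.0
shift [ 0.0024 -0.1059  0.0418]
shift [ 0.0069 -0.1066  0.1106]
turn (tool z) 16.9
[  6.1  -0.7 -12.  104.6   0.5  79.8 -88.2]
```

```bash
echo '[{"d":[0.0005, -0.03, 0], "spin":6, "jaw":0.05}, {"d":[0.001, -0.06, 0.005], "spin":12, "jaw":0.05}, {"d":[0.0015, -0.09, 0.015], "spin":17, "jaw":0.05}, {"d":[0.002, -0.106, 0.03], "spin":17, "jaw":0.05}, {"d":[0.0024, -0.106, 0.042], "spin":17, "jaw":0.05}, {"d":[0.0024, -0.106, 0.042], "spin":17, "jaw":0.05}, {"d":[0.0024, -0.106, 0.042], "spin":17, "jaw":0.05}]' | python3 steer.py;python3 - <<'E'
from h import *
d((.452,.1238,.131),yaw=-9);print(env.get_obs()["qpos"].round(1))
E
```

```text
time_s: 18.42
tool_pos: [0.4525, 0.1206, 0.2001]
tool_rot: [178.4, 3.5, -8.9]
force: [0.2, -0.8, -0.3]
grip_width: 0.0499
grasp_force: 0.0
shift [ 0.0032 -0.0051  0.0689]
turn (tool z) 0.1
[ 1.000e-01  1.300e+00 -1.830e+01  1.076e+02  3.000e-01  7.490e+01
 -1.172e+02]
```

```bash
echo '[{"d":[0.001, -0.003, 0.02], "jaw":0.05}, {"d":[0.002, -0.0045, 0.045], "jaw":0.05}, {"d":[0.0032, -0.005, 0.065], "jaw":0.05}, {"d":[0.0032, -0.005, 0.069], "jaw":0.05}, {"d":[0.0032, -0.005, 0.069], "jaw":0.05}]' | python3 steer.py; echo '[{"jaw":0.035}, {"jaw":0.02}, {"jaw":0.01}, {"jaw":0.01}, {"jaw":0.01}, {"jaw":0.01}]' | python3 steer.py 30
python3 - <<'E'
from h import *
p=env.get_obs()["tool_pos"];d(p+[0,0,.03],p+[0,0,.09])
E
```

```text
time_s: 18.83
tool_pos: [0.4526, 0.1238, 0.1317]
tool_rot: [178.4, 3.4, -9.0]
force: [0.8, -1.3, 0.4]
grip_width: 0.0499
grasp_force: 0.0
time_s: 19.33
tool_pos: [0.4536, 0.1256, 0.1332]
tool_rot: [178.5, 3.2, -8.8]
force: [0.3, 0.1, 2.3]
grip_width: 0.0232
grasp_force: 29.8
shift [-0.0017  0.0008 -0.0299]
shift [-0.005   0.0024 -0.0898]
```

```bash
echo '[{"d":[-0.0006, 0.0003, -0.01], "jaw":0.01}, {"d":[-0.0011, 0.0005, -0.02], "jaw":0.01}, {"d":[-0.0017, 0.0008, -0.03], "jaw":0.01}, {"d":[-0.003, 0.0014, -0.052], "jaw":0.01}, {"d":[-0.004, 0.002, -0.075], "jaw":0.01}, {"d":[-0.005, 0.0024, -0.0898], "jaw":0.01}, {"d":[-0.005, 0.0024, -0.0898], "jaw":0.01}]' | python3 steer.py
python3 - <<'E'
from h import *
o=env.get_obs();p=o["tool_pos"];print(o["qpos"].round(1))
# scraper centre relative to TCP: measured before lift
print("z lifted",p[2]-.1332)
y=np.radians(-18.68);H=np.array([.5148,-.154]);R=np.array([[np.cos(y),-np.sin(y)],[np.sin(y),np.cos(y)]])
g=R@[-.0085,.105-.0057]+H   # grasp is 8.5mm toward clamp -x along the bar
print("tcp goal xy",g);d((g[0]-.03,g[1]+.02,p[2]),(*g,p[2]),yaw=-18.7+0.)
E
```

```text
time_s: 19.92
tool_pos: [0.4554, 0.1262, 0.2269]
tool_rot: [178.6, 2.9, -8.8]
force: [0.8, 0.4, -2.2]
grip_width: 0.0233
grasp_force: 29.8
[  -0.     0.3  -18.6  105.5   -0.    77.4 -117.4]
z lifted 0.09365369852144415
tcp goal xy [ 0.5385518  -0.05720851]
shift [ 0.0775  0.1534 -0.0002]
shift [ 0.1101  0.1686 -0.0015]
turn (tool z) 9.9
```

```bash
echo '[{"d":[0.014, 0.025, 0], "spin":2, "jaw":0.01}, {"d":[0.028, 0.05, 0], "spin":4, "jaw":0.01}, {"d":[0.042, 0.075, 0], "spin":6, "jaw":0.01}, {"d":[0.056, 0.1, 0], "spin":8, "jaw":0.01}, {"d":[0.07, 0.125, -0.001], "spin":9.9, "jaw":0.01}, {"d":[0.085, 0.145, -0.001], "spin":9.9, "jaw":0.01}, {"d":[0.1, 0.16, -0.0015], "spin":9.9, "jaw":0.01}, {"d":[0.11, 0.1686, -0.0015], "spin":9.9, "jaw":0.01}]' | python3 steer.py; echo '[{"jaw":0.01}, {"jaw":0.01}]' | python3 steer.py
cat > pl.py <<'E'
from h import *
y=np.radians(-18.68);H=np.array([.5148,-.154]);R=np.array([[np.cos(y),-np.sin(y)],[np.sin(y),np.cos(y)]])
g=R@[-.0085,.105-.0057]+H;o=env.get_obs();p=o["tool_pos"]
print("clamp xy of TCP",R.T@(p[:2]-H),"blade z",p[2]-.0932)
d((*g,p[2]),(*g,.133+.055),(*g,.133+.04),(*g,.133+.02),(*g,.133+.004),(*g,.133),yaw=-18.7)
E
python3 pl.py; python3 - <<'E'
from h import *
c=env.read_camera("scene");a=c["color"][130:260,230:390];a=cv2.resize(a,(640,520),interpolation=cv2.INTER_CUBIC);cv2.imwrite("pics/p.png",a)
E
```

```text
time_s: 20.58
tool_pos: [0.5366, -0.061, 0.2215]
tool_rot: [177.9, 3.0, -18.9]
force: [0.1, -0.8, -1.8]
grip_width: 0.0233
grasp_force: 29.8
time_s: 20.75
tool_pos: [0.536, -0.0575, 0.2214]
tool_rot: [178.0, 3.1, -18.8]
force: [0.0, 0.6, -2.1]
grip_width: 0.0228
grasp_force: 29.8
clamp xy of TCP [-0.01087558  0.09820641] blade z 0.1282179820059835
shift [ 0.0024 -0.0011 -0.0002]
shift [ 0.0042 -0.0023  0.0332]
shift [ 0.005  -0.0028  0.0482]
shift [ 0.006  -0.0035  0.0681]
shift [ 0.0069 -0.0041  0.0841]
shift [ 0.0071 -0.0042  0.0881]
turn (tool z) -0.1
```

View pics/p.png

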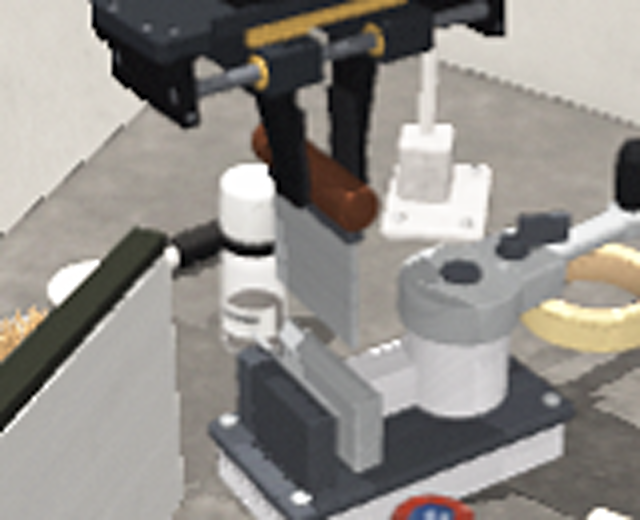

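```bash
python3 - <<'E'
from h import *
c=env.read_camera("scene");S=lambda x,y:(x/4+230-.37,y/4+130-.37)
y=np.radians(-18.68);H=np.array([.5148,-.154]);R=np.array([[np.cos(y),-np.sin(y)],[np.sin(y),np.cos(y)]])
f=lambda p,z:(R.T@(atz(c,S(*p),z)[:2]-H)*1e3).round(1)
print("blade near low",f((354,344),.128),"far low",f((281,288),.128))
P=lambda x,yy,z:((proj(c,[*(R@[x/1e3,yy/1e3]+H),z])[0]-[229.63,129.63])*4).round(0)
print("pred near/far low at y=98.5",P(-42,98.5,.128),P(38,98.5,.128))
print("bar end near",P(-48.5,98.5,.21),"bar far",P(43.5,98.5,.21))
for yy in(92.5,105,123): print("lip",yy,P(-40,yy,.098),P(40,yy,.098))
E
```

```text
blade near low [-40.8  96.2] far low [ 25.1 100.5]
pred near/far low at y=98.5 [351. 346.] [272. 276.]
bar end near [360. 210.] bar far [264. 137.]
lip 92.5 [359. 389.] [281. 318.]
lip 105 [338. 397.] [261. 324.]
lip 123 [308. 408.] [233. 334.]
```

```bash
echo '[{"d":[0.0028, -0.0014, 0.01], "jaw":0.01}, {"d":[0.0034, -0.0018, 0.02], "jaw":0.01}, {"d":[0.004, -0.0022, 0.03], "jaw":0.01}, {"d":[0.0045, -0.0025, 0.04], "jaw":0.01}, {"d":[0.005, -0.0028, 0.048], "jaw":0.01}, {"d":[0.005, -0.0028, 0.048], "jaw":0.01}]' | python3 steer.py; python3 pl.py
```

```text
time_s: 21.35
tool_pos: [0.5376, -0.0574, 0.1713]
tool_rot: [177.9, 3.2, -18.7]
force: [-0.2, 0.5, -2.8]
grip_width: 0.0231
grasp_force: 29.7
clamp xy of TCP [-0.00934695  0.09885432] blade z 0.07806322835363472
shift [ 0.0008 -0.0004 -0.0001]
shift [-0.0001  0.0002 -0.0168]
shift [ 0.0007 -0.0004 -0.0018]
shift [ 0.0019 -0.0011  0.0182]
shift [ 0.0027 -0.0017  0.0341]
shift [ 0.003  -0.0018  0.0381]
turn (tool z) -0.0
```

No contact, blade 20 mm inside the jaws. Continue down.

```bash
echo '[{"d":[0.001, -0.0007, 0.009], "jaw":0.01}, {"d":[0.0019, -0.0011, 0.018], "jaw":0.01}, {"d":[0.0024, -0.0014, 0.026], "jaw":0.01}, {"d":[0.0027, -0.0016, 0.034], "jaw":0.01}, {"d":[0.0027, -0.0017, 0.034], "jaw":0.01}]' | python3 steer.py; python3 pl.py
```

```text
time_s: 21.77
tool_pos: [0.5387, -0.0577, 0.1376]
tool_rot: [177.9, 3.1, -18.8]
force: [-0.9, -0.1, -1.5]
grip_width: 0.0232
grasp_force: 29.8
clamp xy of TCP [-0.00821933  0.09891063] blade z 0.04437350196248921
shift [-0.0003 -0.0004  0.    ]
shift [-0.003   0.0015 -0.0503]
shift [-0.0022  0.0009 -0.0353]
shift [-0.0011  0.0002 -0.0154]
shift [-0.0002 -0.0004  0.0006]
shift [-0.     -0.0006  0.0046]
turn (tool z) -0.1
```

```bash
echo '[{"d":[0, 0, 0.0015], "jaw":0.01}, {"d":[0, 0, 0.003], "jaw":0.01}, {"d":[0, 0, 0.0045], "jaw":0.01}, {"d":[0, 0, 0.0045], "jaw":0.01}]' | python3 steer.py; python3 pl.py | head -1
```

```text
time_s: 22.1
tool_pos: [0.5399, -0.0577, 0.1354]
tool_rot: [177.9, 2.9, -18.7]
force: [0.1, -0.0, -1.4]
grip_width: 0.0228
grasp_force: 29.8
clamp xy of TCP [-0.00708129  0.09926182] blade z 0.04218991684309634
```

```bash
echo '[{"d":[0, 0, 0.001], "jaw":0.01}, {"d":[0, 0, 0.002], "jaw":0.01}, {"d":[0, 0, 0.002], "jaw":0.01}, {"d":[0, 0, 0.002], "jaw":0.01}]' | python3 steer.py; python3 pl.py | head -1
```

```text
time_s: 22.43
tool_pos: [0.5397, -0.0577, 0.1334]
tool_rot: [177.9, 2.9, -18.7]
force: [0.6, -0.3, -1.7]
grip_width: 0.0231
grasp_force: 29.8
clamp xy of TCP [-0.0072351   0.09918487] blade z 0.040178979866160786
```

```bash
echo '[{"d":[0, 0, 0.001], "jaw":0.01}, {"d":[0, 0, 0.002], "jaw":0.01}, {"d":[0, 0, 0.002], "jaw":0.01}]' | python3 steer.py; python3 pl.py | head -1
```

```text
time_s: 22.68
tool_pos: [0.5401, -0.0576, 0.1332]
tool_rot: [178.0, 2.9, -18.7]
force: [-1.6, 1.1, 7.7]
grip_width: 0.0228
grasp_force: 29.8
clamp xy of TCP [-0.00694021  0.09938598] blade z 0.040013280754507635
```

```bash
echo '[{"d":[0, 0, -0.001], "jaw":0.03}, {"d":[0, 0, -0.001], "jaw":0.04}, {"d":[0, 0, -0.001], "jaw":0.045}, {"d":[0, 0, -0.001], "jaw":0.045}, {"d":[0, 0, -0.001], "jaw":0.045}]' | python3 steer.py; echo '[{"d":[0, 0, -0.02], "jaw":0.045}, {"d":[0, 0, -0.05], "jaw":0.045}, {"d":[0, 0, -0.085], "jaw":0.045}, {"d":[0, 0, -0.12], "jaw":0.045}, {"d":[0, 0, -0.13], "jaw":0.045}, {"d":[0, 0, -0.13], "jaw":0.045}, {"d":[0, 0, -0.13], "jaw":0.045}]' | python3 steer.py; python3 - <<'E'
from h import *
c=env.read_camera("scene");a=c["color"][130:260,230:420];a=cv2.resize(a,(760,520),interpolation=cv2.INTER_CUBIC);cv2.imwrite("pics/f.png",a)
E
```

```text
time_s: 23.1
tool_pos: [0.5395, -0.0578, 0.132]
tool_rot: [177.9, 3.0, -18.7]
force: [0.9, 0.3, 0.7]
grip_width: 0.0433
grasp_force: 0.0
time_s: 23.68
tool_pos: [0.5475, -0.0555, 0.2619]
tool_rot: [178.0, 2.9, -18.7]
force: [-0.2, 0.2, -0.5]
grip_width: 0.0451
grasp_force: 0.0
```

View pics/f.png

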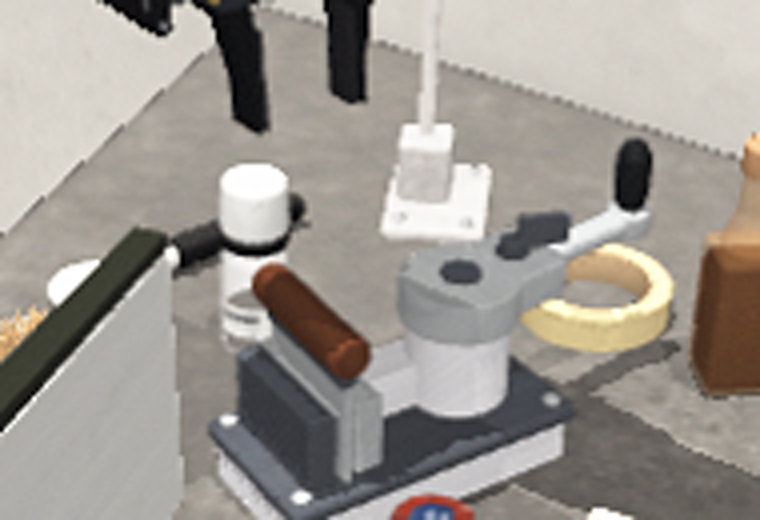

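```bash
echo '[{"jaw":0.045}, {"jaw":0.045}, {"jaw":0.045}, {"jaw":0.045}, {"jaw":0.045}, {"jaw":0.045}]' | python3 steer.py; python3 -c "
from cell import env
print(env.sign_off())"
```

```text
time_s: 24.23
tool_pos: [0.5474, -0.0555, 0.2618]
tool_rot: [177.9, 3.0, -18.7]
force: [-0.6, 0.1, 0.2]
grip_width: 0.0451
grasp_force: 0.0
the job is handed in; nothing more can be done
None
```

The job is handed in at 24 s: lever flipped to open, handle free-wheeled to its stop, jaws pumped to an estimated 11–12 mm, and the scraper left standing on the gap floor, released; sign-off returned no verdict.

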